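# Press a badge: slide the shell's die under the ram and work the lever

### The arm

A 6-joint arm with a two-finger parallel gripper is mounted at the origin on the work surface. World frame = base frame: x ahead of the robot, y to its left, z up, the work surface at z = 0. Lengths are in mm, angles in rad, forces in N, time in s.
With the tool pointing down it reaches from about 350 to 875 mm from the base axis. Payload 4.2 kg.
Tool frame: the origin (TCP) lies between the finger pads; the fingertips stand 14 mm ahead of it and the grasp point (between the pads) lies 5 mm behind it; z points along the fingers, y is the line along which they close (so a half turn about z gives the same grasp; the last joint's range is limited). The gripper opens to 85 mm and grips with 20 to 120 N. Pads are 22 mm wide; open, the fingers measure 114 mm over their backs; the gripper's body (76 mm by 85 mm) begins 54 mm behind the grasp point. The pads swing forward as they close: fully open they stand 13 mm farther back than shut.
Start: joints at [-0.965, 0.385, 0.008, 0, -1.194, -0.259], TCP at [212.446, -587.764, 245.312] pointing down, gripper open.
Joint ranges: [-3.14, 3.14], [-1.21, 2.06], [-1.07, 1.41], [-3.16, 2.05], [-2.99, -0.16], [-3.1, 3.1]. Speed limits (rad/s): [2.79, 2.79, 3.14, 3.14, 3.14, 3.14].

### API

Orientations are given as a unit quaternion [x, y, z, w].
In Python, from bench import * gives the robot as it stands.
- The arm moves only by the tool carry_out, never from a script. Its argument "motion" is a list of rows, each a list of 7 numbers: the turn, a rotation vector about the tool's x, y, z in rad, then the shift along the tool's x, y, z in mm, then the opening, from -1 (shut) to 1 (fully open), so that 0 is half open. A call has 1 to 5 rows; each row is the pose to reach, as a shift and turn from the pose commanded when the call began, along the tool's axes at that moment; what a row does not reach only later rows make up. A row lasts 1/8 s, in which the tool goes at most 62.5 mm and 10.7 degrees, less where a joint would pass 70% of its speed; a pose out of reach is approached as far as the arm can. A call with a gripper value outside its range is refused whole. The fingers move at their own pace and stop on an object; the grip force is fixed at half the most. Time passes only in rows, so rows that repeat a pose let the fingers close. It gives the time, the measured TCP pose, the force, the opening and the grip force at its end, in the units of the state.
- read_state(): the state, without advancing time (a new reading comes with each control period).
- get_image(name): name is "scene" or "top"; returns a dict with "color" (400x640x3 uint8, blue, green, red), "mtx" (3x3 intrinsics, pixels), "position" and "orientation" of the camera in the world. Camera axes: x right, y down, z forward; pixel columns grow to the right and rows downward; lengths in mm; the calibration is good to about 2 mm. A picture is of the moment at which its call begins. There is no depth.
- job_done(): hands the job in; it is judged then, once.
The state is a dict: "clock": time; "joints": joint angles; "joint_vel": joint speeds; "joint_efforts": joint torques, N m; "position": TCP position; "ee_rot": TCP orientation; "contact_force": force on the tool from outside, world axes, zero at the start; "wrist_torque": the same for the moment, N m; "gripper_width": finger opening in mm; "grasp_force": force on a finger pad.
Only numpy, scipy, OpenCV 4.12 (cv2) and the standard library are available. Lean on these libraries where they do the work, as an engineer would, in place of code of your own. Each camera call takes 0.05 s, during which the arm holds its last target. There are 200 camera calls.

### The job

On the badge press, push the die carriage along its track, up to the stop, so that the die holding the domed badge shell (not the one with the open ring) sits under the ram. Then push the lever down all the way to its stop with the fingertips, and let it come back up. Only push: pick nothing up, leave the shell and the ring lying in their dies, and do not disturb the things standing around.

Things in the scene. Friction and masses are not known exactly. Their poses are not given: they have to be found in the camera images.
- press: badge press, fixed to the table: base plate 190 x 260 x 14 mm (x, y, z), a column at the back and a head (60 mm wide, 95 to 140 mm above the table) over the middle. Origin: on the table directly below the ram's axis; its x axis points to the back of the press (away from the lever's grip), y to its left along the carriage's track, z up
- carriage (a joint): position of the die carriage along the press's y axis (m), 0 in the middle of its track, -0.06 and +0.06 at the two end stops; at each stop one of the two dies is exactly under the ram. It slides freely with about 3 N of friction and stays where it is left.
- carriage_mid (a point): middle of the carriage, on top of its flat grey bar (330 mm long, top 30 mm above the table). The bar carries two round steel die cups (72 mm across, rim 56 mm above the table, inside 63 mm wide and 18 mm deep) centred 60 mm either side of this point along the press's y axis, and an upright push plate at each end
- left_plate (a point): middle of the outer face of the push plate at the carriage's left (+y of the press) end. The plate is 60 mm wide (x), 10 mm thick, its top 74 mm and its foot 30 mm above the table; the point is 52 mm above the table; the outer face looks along +y of the press
- right_plate (a point): the same for the right end; its outer face looks along -y of the press
- shell_center (a point): centre of the badge shell: a domed, closed steel disc, 58 mm across, 9 mm tall, lying loose (about 2 mm of play) in one of the two die cups
- ring_center (a point): centre of the back ring: a flat open steel ring, 58 mm across with a 38 mm hole, 6 mm tall, lying loose in the other die cup
- ram_axis (a point): a fixed point on the ram's vertical axis, 50 mm above the table, inside whichever die is under the ram
- lever (a joint): angle of the press lever (rad): 0 at rest, 50 degrees above level; 0.70 at its lower stop, 10 degrees above level. The lever drives the ram (54 mm across) straight down 20 mm into the die. A spring lifts it back to 0 when let go: pushing at the grip takes about 3 N at first and 9 N at the stop
- lever_grip (a point): centre of the lever's grip: a black cross bar 90 mm long along the press's y axis, 28 mm in diameter, 140 mm from the hinge, at the robot's side of the press; 264 mm above the table at rest, 181 mm at the lower stop, when it has also moved 48 mm towards the robot side
- lever_hinge (a point): centre of the lever's hinge, on the ram's axis 157 mm above the table; the hinge axis is the press's y axis
- tub: a white bowl-shaped plastic tub, 90 mm across, 45 mm tall, at the back corner of the press; bystander, origin at the centre of its underside
- jar: a round lidded jar, 68 mm across, 75 mm tall, at the back corner of the press; bystander, origin at the centre of its underside
- glue: an upright glue stick, 30 mm across, 85 mm tall, in front of the press; bystander, origin at the centre of its underside
- tape: a roll of tape lying flat, 76 mm across, 19 mm tall, in front of the press; bystander, origin at the centre of its underside
- eraser: an eraser, 55 x 22 x 13 mm; bystander, origin at the centre of its underside
- stapler: a stapler, 130 x 34 x 44 mm, to the right of the press; bystander, origin at the centre of its underside
- ruler: a wooden ruler, 30 x 200 x 5 mm, lying near the robot; bystander, origin at the centre of its underside
Things that resemble listed ones, but are neither listed nor needed, are in the scene too. What is shaped like the part that bears shell_center but red is not meant. Leave any turquoise look-alike of the part that bears ring_center alone.

How it is judged (in metres and radians):
On the way, in this order (a step that is already met when the one before it is completed fails the run):
1. the shell's die is under the ram, with the lever still up (horizontal distance between shell_center and ram_axis below 0.006 m and value of joint lever below 0.3 rad), for 0.2 s.
2. the lever is pushed all the way down (value of joint lever above 0.64 rad and horizontal distance between shell_center and ram_axis below 0.006 m), for 0.2 s.
At the end, for the whole second after the job is handed in: The carriage is within 5 mm of a stop with the shell within 6 mm of the ram's axis, the lever has been down to at least 0.64 rad for 0.2 s and is back up (below 0.08 rad), shell and ring lie at rest in their dies and no bystander has moved more than 30 mm (value of joint lever below 0.08 rad and horizontal distance between shell_center and ram_axis below 0.006 m and height (world z) of each of shell_center, ring_center below 0.05 m and angle between shell_center's own z axis and vertical below 0.2 rad and (value of joint carriage above 0.055 m or value of joint carriage below -0.055 m) and distance of each of tub, jar, glue, tape, eraser, stapler, ruler from where it was at the start of the episode below 0.03 m); the robot touches nothing.
It fails at once if the lever is brought down while the shell's die is not under the ram (value of joint lever above 0.3 rad and horizontal distance between shell_center and ram_axis above 0.01 m).
It fails at once if the shell or the ring is lifted or knocked out of its die (height (world z) of any of shell_center, ring_center above 0.056 m or angle between any of shell_center, ring_center's own z axis and vertical above 0.4 rad).
It fails at once if a bystander is moved more than 30 mm, lifted or tipped (distance of any of tub, jar, glue, tape, eraser, stapler, ruler from where it was at the start of the episode above 0.03 m or angle between any of tub, jar, glue, tape, eraser, stapler, ruler's own z axis and vertical above 0.5 rad).
It also fails if it takes over 53 s, if anything falls off the work surface, if the arm or the gripper's body presses on something with over 40 N, if the wrist force passes 120 N, or if a joint passes its speed limit or range.

## Working session

There is one attempt and no reset: what is moved stays moved. The work goes in short steps, Python scripts to look and compute and a tool call to move; the robot and the scene stay as the last step left them, time stands still between calls to the robot, and variables do not carry over. Pictures are saved under pics/ and viewed, at most 10 in all, crops included, and the job is handed in when it is done.

Besides the shell and the picture viewer there is one more tool, called after ">>>" as name(argument=value, ...) on one line, values as JSON. carry_out: Moves the arm, as the interface text tells. Its arguments: {"type":"object","properties":{"motion":{"type":"array"}},"required":["motion"]}

```bash
mkdir -p pics
python3 - <<'E'
from bench import *
import cv2
for n in("scene","top"):
    d=get_image(n); cv2.imwrite(f"pics/{n}0.png",d["color"]); print(n,d["mtx"],d["position"],d["orientation"])
print(read_state())
E
```

```text
scene [[409.51578017   0.         319.29643276]
 [  0.         409.51578017 199.66330936]
 [  0.           0.           1.        ]] [1124.16320251  -71.00732843  884.25476721] [ 0.69091327  0.64401    -0.22714946 -0.23726167]
top [[421.56186189   0.         314.69704507]
 [  0.         421.56186189 195.04638209]
 [  0.           0.           1.        ]] [ 532.0455291   -40.00910979 1128.47224941] [ 0.71294177 -0.70076372  0.00930078 -0.02361651]
{'clock': 0.1, 'joints': array([-9.65412090e-01,  3.85510813e-01,  6.77285647e-03, -4.24595598e-04,
       -1.19400488e+00, -2.58601938e-01]), 'joint_vel': array([-0.00033327, -0.00213762,  0.00299709,  0.00371912,  0.00214024,
       -0.00031279]), 'joint_efforts': array([-1.38222626e-03, -3.93319523e+01,  1.88929510e+01,  4.19791505e+00,
       -2.56808657e-03,  9.52413785e-06]), 'position': array([ 212.27285997, -587.32969236,  244.3177398 ]), 'ee_rot': array([-1.72446419e-01,  9.85018399e-01,  9.66464330e-04, -2.28283577e-04]), 'contact_force': array([ 0.87923901, -0.13063362,  0.71269938]), 'wrist_torque': array([-0.03116802,  0.02051059,  0.00374283]), 'grasp_force': 0.0, 'gripper_width': 85.44490832595015}
```

View pics/scene0.png

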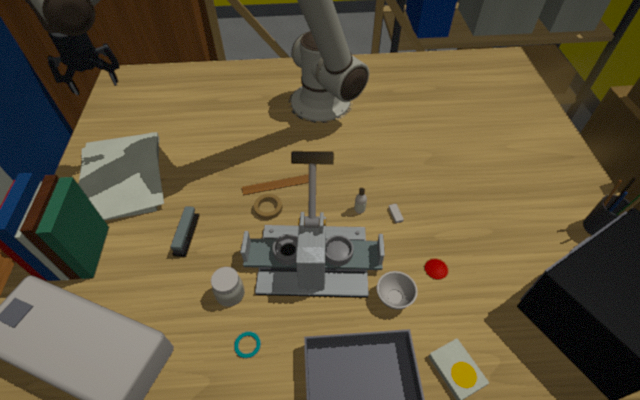

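View pics/top0.png

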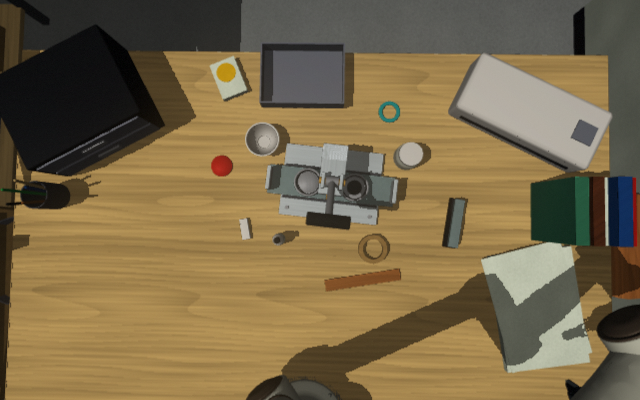

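The top view has the robot at the bottom. The left die (306,181) looks domed and the right die (354,186) looks open. Possible confusions are the red disc (222,166) for the shell, and the turquoise ring (389,111) for the ring. I'll check both dies in a close crop.

Run:
```python
import cv2
a=cv2.imread("pics/top0.png")[130:265,230:430]; cv2.imwrite("pics/c1.png",cv2.resize(a,None,fx=4,fy=4,interpolation=cv2.INTER_CUBIC))
```

```text
(no output)
```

View pics/c1.png

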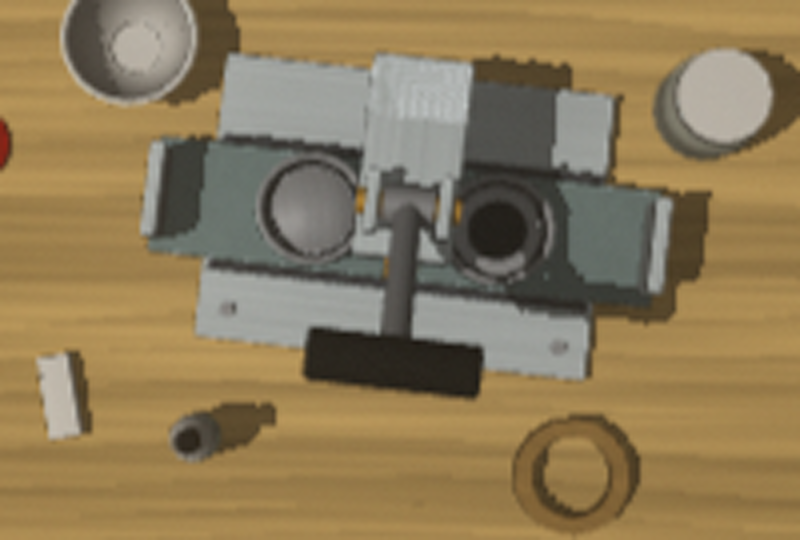

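The crop shows the domed shell in the left (+y) die, at crop (308,208), and the open ring in the right die, at crop (500,230). The carriage is near mid-track, so the left plate has to be pushed toward the press's −y, to the −0.06 stop.

```bash
cat > h.py <<'E'
from bench import *
import numpy as np
from scipy.spatial.transform import Rotation as R
def w(d,u,v,z):
    r=R.from_quat(d["orientation"]).apply(np.linalg.inv(d["mtx"])@[u,v,1]); p=np.array(d["position"])
    return p+r*(z-p[2])/r[2]
def px(d,P):
    q=R.from_quat(d["orientation"]).inv().apply(np.array(P)-d["position"]); q=d["mtx"]@q; return q[:2]/q[2]
E
python3 - <<'E'
from h import *
d=get_image("top")
P={}
for n,x,y,z in [("bFL",195,335,14),("bFR",590,378,14),("bBR",617,97,14),("bBL",228,57,14),("cupL",308,208,56),("cupR",500,230,56),("LpB",152,142,74),("LpF",140,235,74),("RpB",672,197,74),("RpF",660,293,74),("gripL",304,355,264),("gripR",481,372,264),("hinge",405,207,160),("glue",193,437,85),("tape",575,473,19),("eraser",62,397,13),("tub",130,38,45),("jar",724,97,75)]:
    P[n]=w(d,230+(x-1.5)/4,130+(y-1.5)/4,z); print(n,P[n].round(1))
for a,b in [("bFL","bFR"),("cupL","cupR"),("LpB","RpB"),("LpF","RpF"),("gripR","gripL"),("bFL","bBL")]:
    v=P[b]-P[a]; print(a,b,np.linalg.norm(v).round(1),np.degrees(np.arctan2(v[1],v[0])).round(1))
s=get_image("scene")
for k in ("cupL","cupR","gripL","gripR","hinge","LpB","LpF"): print(k,px(s,P[k]).round(0))
E
```

```text
bFL [533.6  78.3  14. ]
bFR [ 510.  -182.6   14. ]
bBR [ 696.1 -198.4   14. ]
bBL [719.1  60.3  14. ]
cupL [615.8   3.4  56. ]
cupR [ 603.7 -119.1   56. ]
LpB [654.4 101.7  74. ]
LpF [595.7 107.9  74. ]
RpB [ 624.9 -224.8   74. ]
RpF [ 564.8 -217.8   74. ]
gripL [524.   -4.4 264. ]
gripR [517. -95. 264.]
hinge [609.1 -56.7 160. ]
glue [470.6  70.6  85. ]
tape [ 448.  -172.8   19. ]
eraser [491.1 165.7  13. ]
tub [725.4 121.4  45. ]
jar [ 688.1 -256.5   75. ]
bFL bFR 261.9 -95.2
cupL cupR 123.1 -95.6
LpB RpB 327.8 -95.2
LpF RpF 327.2 -95.4
gripR gripL 90.9 85.5
bFL bBL 186.3 -5.5
cupL [339. 247.]
cupR [287. 246.]
gripL [334. 158.]
gripR [291. 158.]
hinge [313. 221.]
LpB [384. 255.]
LpF [383. 233.]
```

The measured sizes agree with the given ones: base 262 mm, cups 123 mm apart, plates 327 mm, grip 91 mm. The press yaw is about −5.3°, the ram is at about (610,−58), and the left plate face is at about (625,106). I'll shut the fingers, turn the tool to line up with the press, and go round on the robot side.

>>> carry_out(motion=[[0,0,0.15,-42,44,-10,-1],[0,0,0.3,-84,88,-20,-1],[0,0,0.44,-126,132,-30,-1],[0,0,0.44,-168,176,-40,-1],[0,0,0.44,-210,220,-50,-1]])

```text
clock: 0.82
position: [335.5, -307.7, 295.7]
ee_rot: [0.047, 0.999, -0.0, 0.0]
contact_force: [1.2, -1.0, 0.6]
gripper_width: -0.2
grasp_force: 0.0
```

>>> carry_out(motion=[[0,0,0,-10,50,0,-1],[0,0,0,-20,100,0,-1],[0,0,0,-30,150,0,-1],[0,0,0,-40,200,0,-1],[0,0,0,-50,250,0,-1]])

```text
clock: 1.45
position: [408.2, -63.6, 295.5]
ee_rot: [0.046, 0.999, 0.0, 0.0]
contact_force: [-0.3, -0.5, 0.1]
gripper_width: -0.1
grasp_force: 0.0
```

>>> carry_out(motion=[[0,0,0,-10,50,0,-1],[0,0,0,-20,100,0,-1],[0,0,0,-30,150,0,-1],[0,0,0,-40,200,0,-1],[0,0,0,-50,225,0,-1]])

```text
clock: 2.08
position: [479.1, 156.4, 295.0]
ee_rot: [0.045, 0.999, -0.0, -0.0]
contact_force: [-0.2, -0.6, -0.4]
gripper_width: 0.2
grasp_force: 0.0
```

>>> carry_out(motion=[[0,0,0,-50,3,0,-1],[0,0,0,-100,6,0,-1],[0,0,0,-150,8,20,-1],[0,0,0,-150,8,75,-1],[0,0,0,-150,8,130,-1]])

```text
clock: 2.7
position: [629.5, 147.9, 163.3]
ee_rot: [0.047, 0.999, 0.0, -0.0]
contact_force: [0.6, 0.9, 0.3]
gripper_width: -0.2
grasp_force: 0.0
```

>>> carry_out(motion=[[0,0,0,0,0,50,-1],[0,0,0,0,0,90,-1],[0,0,0,0,0,105,-1],[0,0,0,0,0,105,-1]])

```text
clock: 3.2
position: [629.0, 148.0, 59.9]
ee_rot: [0.046, 0.999, -0.0, -0.001]
contact_force: [0.5, 0.5, 0.2]
gripper_width: 0.1
grasp_force: 0.0
```

Run:
```python
from h import *
import cv2
d=get_image("top"); a=d["color"][100:265,200:430]; cv2.imwrite("pics/c2.png",cv2.resize(a,None,fx=3,fy=3,interpolation=cv2.INTER_CUBIC))
print(read_state()["position"],read_state()["contact_force"])
```

```text
[629.91750232 148.44344368  61.37150002] [ 0.22254853  0.71910871 -0.34239961]
```

View pics/c2.png

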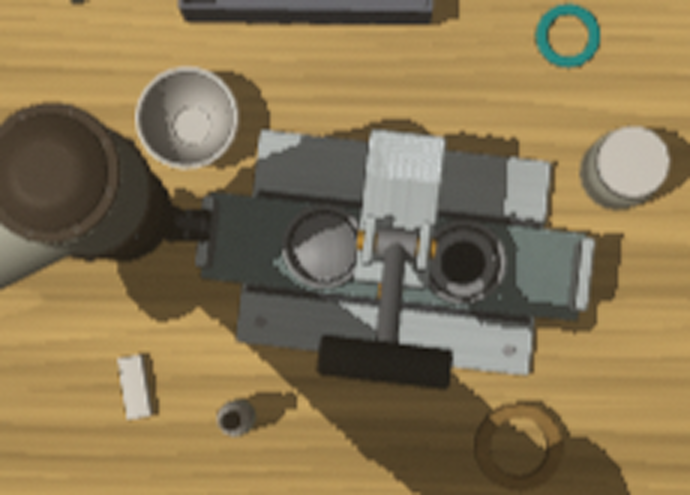

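The closed fingertips stand just outside the left plate, at crop (195,225), and nothing else is in the way. Next I push along −y.

>>> carry_out(motion=[[0,0,0,0,-8,0,-1],[0,0,0,0,-15,0,-1],[0,0,0,0,-20,0,-1],[0,0,0,0,-25,0,-1],[0,0,0,0,-30,0,-1]])

```text
clock: 3.88
position: [626.3, 118.0, 60.4]
ee_rot: [0.047, 0.999, 0.0, 0.0]
contact_force: [-2.3, 5.6, 0.9]
gripper_width: -0.1
grasp_force: 2.8
```

>>> carry_out(motion=[[0,0,0,0,-7,0,-1],[0,0,0,0,-14,0,-1],[0,0,0,0,-21,0,-1],[0,0,0,0,-28,0,-1],[0,0,0,0,-35,0,-1]])

```text
clock: 4.5
position: [622.9, 83.0, 60.4]
ee_rot: [0.047, 0.999, -0.0, -0.0]
contact_force: [-1.4, 4.4, 1.2]
gripper_width: 0.0
grasp_force: 1.9
```

>>> carry_out(motion=[[0,0,0,0,-5,0,-1],[0,0,0,0,-9,0,-1],[0,0,0,0,-13,0,-1],[0,0,0,0,-16,0,-1],[0,0,0,0,-19,0,-1]])

```text
clock: 5.12
position: [621.1, 64.3, 60.3]
ee_rot: [0.047, 0.999, -0.0, -0.0]
contact_force: [-1.0, 3.6, 0.8]
gripper_width: 0.1
grasp_force: 1.7
```

>>> carry_out(motion=[[0,0,0,0,-1,0,-1],[0,0,0,0,-2,0,-1],[0,0,0,0,-3,0,-1]])

```text
clock: 5.5
position: [620.9, 61.5, 60.3]
ee_rot: [0.047, 0.999, -0.0, -0.0]
contact_force: [-1.2, 2.4, 2.0]
gripper_width: -0.2
grasp_force: 1.6
```

>>> carry_out(motion=[[0,0,0,0,-1,0,-1],[0,0,0,0,-2,0,-1],[0,0,0,0,-2,0,-1]])

```text
clock: 5.88
position: [620.7, 59.4, 60.3]
ee_rot: [0.047, 0.999, -0.0, -0.0]
contact_force: [-0.9, 2.7, 2.4]
gripper_width: 0.2
grasp_force: 1.2
```

>>> carry_out(motion=[[0,0,0,0,-1,0,-1],[0,0,0,0,-2,0,-1],[0,0,0,0,-2,0,-1]])

```text
clock: 6.25
position: [620.7, 58.5, 60.3]
ee_rot: [0.047, 0.999, 0.001, 0.0]
contact_force: [-2.4, 6.3, 1.2]
gripper_width: -0.2
grasp_force: 3.2
```

>>> carry_out(motion=[[0,0,0,0,-1,0,-1],[0,0,0,0,-2,0,-1],[0,0,0,0,-2,0,-1]])

```text
clock: 6.62
position: [620.7, 58.4, 60.3]
ee_rot: [0.046, 0.999, 0.002, 0.001]
contact_force: [-3.2, 12.6, 1.8]
gripper_width: 0.1
grasp_force: 6.2
```

The tool is at y=58.4 and no longer moving while the force rises to 12.6 N, so the carriage is at its stop. I'll back off and go up, then check.

>>> carry_out(motion=[[0,0,0,0,15,0,-1],[0,0,0,0,35,0,-1],[0,0,0,0,50,-30,-1],[0,0,0,0,60,-90,-1],[0,0,0,0,70,-150,-1]])

```text
clock: 7.25
position: [626.8, 125.9, 211.5]
ee_rot: [0.046, 0.999, -0.001, -0.0]
contact_force: [1.2, 0.1, -0.3]
gripper_width: -0.0
grasp_force: 0.0
```

>>> carry_out(motion=[[0,0,0,0,0,-60,-1],[0,0,0,50,0,-100,-1],[0,0,0,100,0,-140,-1],[0,0,0,150,0,-160,-1],[0,0,0,160,0,-160,-1]])

```text
clock: 7.88
position: [466.1, 140.5, 373.6]
ee_rot: [0.046, 0.999, 0.002, 0.003]
contact_force: [0.4, -0.0, -0.7]
gripper_width: -0.1
grasp_force: 0.0
```

Run:
```python
from h import *
import cv2
d=get_image("top"); s=get_image("scene")
a=cv2.resize(d["color"][130:265,230:430],None,fx=4,fy=4,interpolation=cv2.INTER_CUBIC); cv2.imwrite("pics/c3.png",a)
print(read_state()["position"],read_state()["contact_force"])
```

```text
[466.80736843 140.41705403 370.86247927] [ 0.80648875  0.01232767 -0.16263937]
```

View pics/c3.png

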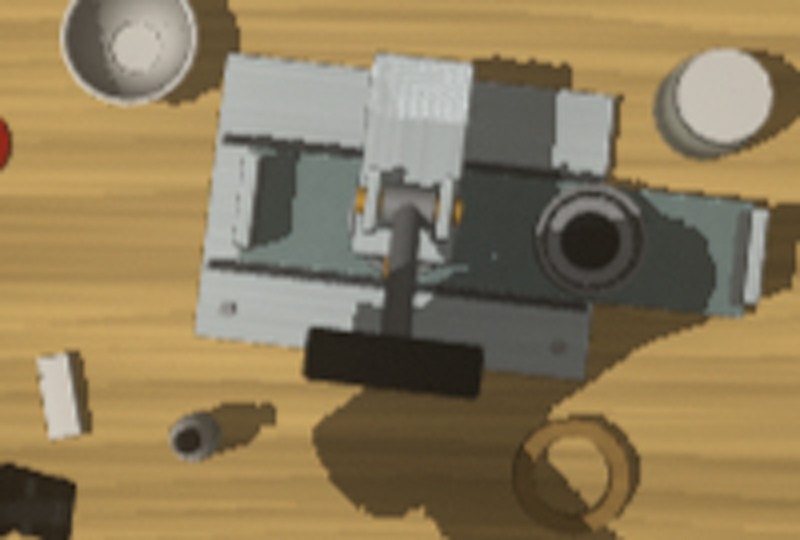

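The ring's cup has moved to crop (590,240), clear of the head, and the shell's die is under the ram. The lever is still up and the bystanders have not moved. Next I go above the grip.

>>> carry_out(motion=[[0,0,0,-18,-50,0,-1],[0,0,0,-36,-100,0,-1],[0,0,0,-54,-145,15,-1],[0,0,0,-71,-185,35,-1],[0,0,0,-71,-185,45,-1]])

```text
clock: 8.6
position: [521.8, -53.4, 321.6]
ee_rot: [0.049, 0.999, -0.001, -0.003]
contact_force: [-0.0, -0.7, 0.3]
gripper_width: 0.1
grasp_force: 0.0
```

>>> carry_out(motion=[[0,0,0,0,0,10,-1],[0,0,0,0,0,20,-1],[0,0,0,0,0,25,-1],[0,0,0,0,0,28,-1],[0,0,0,0,0,28,-1]])

```text
clock: 9.22
position: [521.1, -50.3, 297.5]
ee_rot: [0.046, 0.999, 0.0, 0.0]
contact_force: [1.2, 0.2, -0.6]
gripper_width: 0.3
grasp_force: 0.0
```

Run:
```python
from h import *
import cv2
s=get_image("scene")
a=cv2.resize(s["color"][90:310,200:460],None,fx=2.7,fy=2.7,interpolation=cv2.INTER_CUBIC); cv2.imwrite("pics/c4.png",a)
print(read_state()["position"],read_state()["contact_force"])
```

```text
[521.17020249 -50.42525431 297.74606066] [0.67290979 0.57331612 0.16817652]
```

View pics/c4.png

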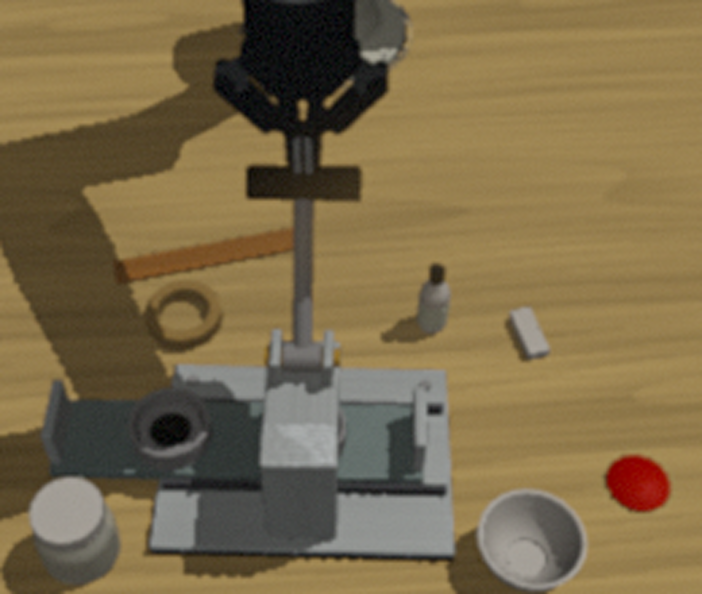

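The fingertips are centred over the grip bar, crop (303,170), about 5 mm above it. Next I press down along the lever's arc.

>>> carry_out(motion=[[0,0,0,0,0,6,-1],[0,0,0,4,0,10,-1],[0,0,0,9,0,15,-1],[0,0,0,13,0,19,-1],[0,0,0,17,0,24,-1]])

```text
clock: 9.9
position: [503.1, -48.9, 275.9]
ee_rot: [0.046, 0.999, 0.0, 0.0]
contact_force: [-8.8, 5.0, 14.3]
gripper_width: -0.2
grasp_force: 7.2
```

>>> carry_out(motion=[[0,0,0,4,0,5,-1],[0,0,0,8,0,10,-1],[0,0,0,11,0,15,-1],[0,0,0,14,0,20,-1],[0,0,0,17,0,25,-1]])

```text
clock: 10.52
position: [485.0, -47.6, 249.9]
ee_rot: [0.046, 0.999, -0.0, -0.002]
contact_force: [-9.8, 3.6, 12.6]
gripper_width: -0.3
grasp_force: 6.1
```

>>> carry_out(motion=[[0,0,0,2,0,5,-1],[0,0,0,4,0,10,-1],[0,0,0,6,0,15,-1],[0,0,0,8,0,20,-1],[0,0,0,10,0,25,-1]])

```text
clock: 11.15
position: [474.9, -47.0, 224.2]
ee_rot: [0.047, 0.999, -0.001, -0.002]
contact_force: [-8.5, 1.6, 9.0]
gripper_width: 0.0
grasp_force: 5.1
```

>>> carry_out(motion=[[0,0,0,1,0,4,-1],[0,0,0,2,0,8,-1],[0,0,0,3,0,12,-1],[0,0,0,4,0,15,-1],[0,0,0,4,0,17,-1]])

```text
clock: 11.78
position: [471.3, -46.7, 208.3]
ee_rot: [0.046, 0.999, -0.001, -0.002]
contact_force: [-12.0, 4.1, 22.1]
gripper_width: -0.1
grasp_force: 11.0
```

>>> carry_out(motion=[[0,0,0,0,0,1,-1],[0,0,0,0,0,2,-1],[0,0,0,0,0,2,-1],[0,0,0,0,0,2,-1],[0,0,0,0,0,2,-1]])

```text
clock: 12.4
position: [471.3, -46.7, 208.2]
ee_rot: [0.046, 0.999, -0.001, -0.001]
contact_force: [-14.4, 3.3, 24.9]
gripper_width: -0.1
grasp_force: 12.6
```

Run:
```python
from h import *
import cv2
s=get_image("scene")
a=cv2.resize(s["color"][90:310,200:460],None,fx=2.7,fy=2.7,interpolation=cv2.INTER_CUBIC); cv2.imwrite("pics/c5.png",a)
print(read_state()["position"],read_state()["contact_force"])
```

```text
[471.24625997 -46.70793041 208.17414332] [-14.36305087   3.46228206  25.89592761]
```

View pics/c5.png

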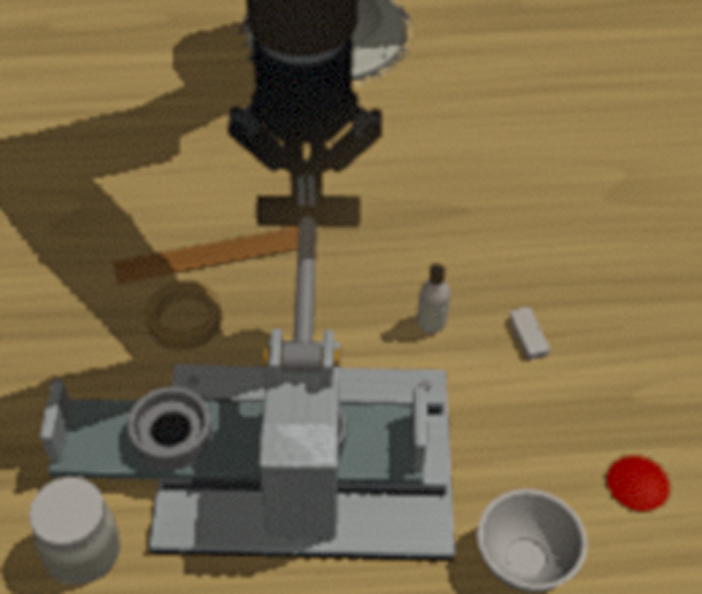

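The lever is at its stop: TCP z is 208 (expected 209) and the tool does not move under about 26 N. I'll let it back up gently along the arc.

>>> carry_out(motion=[[0,0,0,0,0,-4,-1],[0,0,0,-1,0,-10,-1],[0,0,0,-4,0,-18,-1],[0,0,0,-7,0,-26,-1],[0,0,0,-11,0,-34,-1]])

```text
clock: 13.08
position: [483.5, -47.8, 239.7]
ee_rot: [0.046, 0.999, -0.001, -0.001]
contact_force: [-3.6, -0.4, 6.4]
gripper_width: 0.2
grasp_force: 3.3
```

>>> carry_out(motion=[[0,0,0,-6,0,-9,-1],[0,0,0,-12,0,-18,-1],[0,0,0,-19,0,-27,-1],[0,0,0,-27,0,-36,-1],[0,0,0,-35,0,-45,-1]])

```text
clock: 13.7
position: [519.2, -51.1, 284.8]
ee_rot: [0.047, 0.999, -0.001, 0.001]
contact_force: [0.7, -2.2, 1.3]
gripper_width: -0.0
grasp_force: 0.9
```

>>> carry_out(motion=[[0,0,0,-3,0,-10,-1],[0,0,0,-3,0,-20,-1],[0,0,0,-3,0,-40,-1],[0,0,0,-3,0,-70,-1],[0,0,0,-3,0,-90,-1]])

```text
clock: 14.32
position: [521.9, -50.6, 374.6]
ee_rot: [0.046, 0.999, 0.0, 0.0]
contact_force: [0.5, -0.3, -0.2]
gripper_width: 0.5
grasp_force: 0.0
```

>>> carry_out(motion=[[0,0,0,30,50,0,-1],[0,0,0,60,100,0,-1],[0,0,0,80,150,0,-1],[0,0,0,90,190,0,-1],[0,0,0,90,190,0,-1]])

```text
clock: 14.95
position: [449.2, 149.0, 373.0]
ee_rot: [0.044, 0.999, 0.0, -0.001]
contact_force: [-0.3, -0.8, 0.3]
gripper_width: 0.1
grasp_force: 0.0
```

Run:
```python
from h import *
import cv2
d=get_image("top"); s=get_image("scene")
a=cv2.resize(d["color"][130:265,230:430],None,fx=2.7,fy=2.7,interpolation=cv2.INTER_CUBIC)
b=cv2.resize(s["color"][140:310,200:460],None,fx=2.1,fy=2.1,interpolation=cv2.INTER_CUBIC)[:,:540]
a=a[:,:540]; b=b[:230]; 
cv2.imwrite("pics/c6.png",np.vstack([a,b]))
print(read_state()["position"],read_state()["contact_force"])
```

```text
[449.72370102 147.02160479 373.16423924] [-0.29011604 -0.1343446   0.63172181]
```

View pics/c6.png

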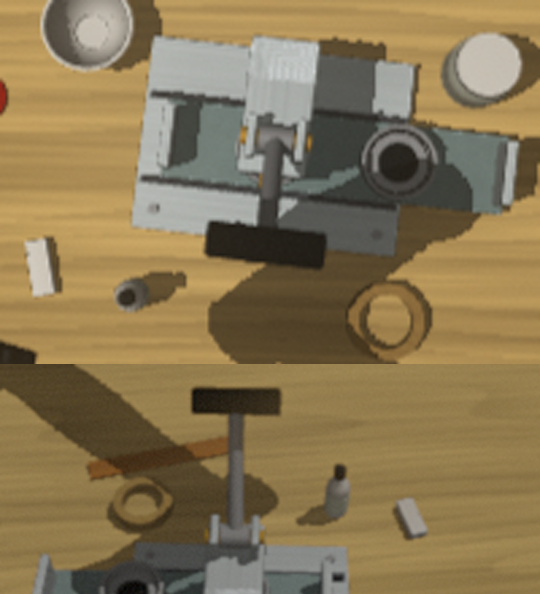

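The lever is back up, with the grip at crop (266,245) where it started. The carriage is still at the stop, the bystanders are unmoved and the robot is clear.

```bash
python3 -c "
from bench import *
print(job_done())"
```

```text
the job is handed in; nothing more can be done
None
```

I pushed the carriage to its stop with the shell's die under the ram, pressed the lever to its lower stop and let it back up, then handed the job in at about 15 s; `job_done()` gave no verdict.

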